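Charge a grinding bowl from a dial-lid ball jar

TASK

Weigh in a charge of grinding balls: first tare the balance with the empty bowl on it, pressing the blue tare key with a light, steady push until it takes. Then, with the jar in its slant stand, turn the jar's dial lid all the way to its stop at the largest opening, take the jar and tip it close over the bowl, shaking if needed, until all five steel balls are in the bowl. Lay the jar back home in its stand with the dial left open, leave the bowl standing on the pan, and do not disturb the flask, the bottle or the tube rack.

Things in the scene. Friction and masses are not known exactly. Their poses are not given: they have to be found in the camera images.
- balance: White laboratory balance fixed to the bench, 200 mm deep (x) by 170 mm wide (y), flat top 36 mm up. Origin on the bench under its middle; its -x edge carries a grey strip of keys (two white, one blue for tare) and faces the robot side, then a display, then the round steel pan, 124 mm across, 45 mm up, centred 32 mm to +x of the origin.
- pan (a point): Centre of the balance pan's top face (45 mm above the bench).
- tare (a joint): Travel of the tare key in m: 0 at rest, grows as it is pressed down, at most 0.002. Very stiff: about 5 N per mm; the balance takes the tare when the key is held 0.8 mm down (about 4 N) for 0.2 s.
- tare_top (a point): Centre of the top face of the tare key: the blue membrane pad, 22 mm (balance x) by 36 mm (balance y), at the right-hand end of the key strip as seen from the key side; its face is level, 38 mm above the bench and 2 mm proud of the housing. Axes as the balance.
- bowl: White porcelain grinding bowl standing loose on the pan, empty at first, 0.25 kg: 58 mm tall, mouth 106 mm across outside, wall 4 mm. Origin at the centre of its underside, z up; its rim is 58 mm above the origin.
- stand: Wooden slant stand fixed to the bench (base 90 by 150 mm). The jar leans in it at 45 degrees towards the stand's own -y: a 60 mm wide sloping board under it, a foot board at its bottom, and two low cheeks, 24 mm up along the jar from its bottom, 79 mm over their outsides, 2.5 mm clear of the jar each side, not reaching the jar's mid-plane. Origin on the bench below the jar's bottom centre.
- rest (a point): Where the jar belongs in the stand: the pose that the jar's own frame has when it lies home (42 mm above the stand's origin; z along the 45 degree slope, y at right angles to the board and away from it, x level).
- jar: Clear square plastic jar, 62 by 62 mm, corners bevelled inside, 95 mm tall to the white lid, 3 mm walls, 0.2 to 0.3 kg with five steel balls in it. Origin at the centre of its bottom; z along the jar to the lid, y away from the stand's board, x level. Its flats at x = -31 and +31 mm can be gripped from z = 0.04 to 0.075. It is loose and lifts out of the stand at right angles to the board (+y).
- mouth (a point): Middle of the lid's one window, at the jar's x 0, y -0.017, z 0.101. The window is 30 mm wide and runs from y -28 to -6 mm, so the jar's -y side must be lowest when tipped. With the dial at its stop the balls roll out when the jar's z points 25 degrees or more below level; some may need a shake along the jar.
- dial (a joint): Angle in rad of the dial on the jar's lid: 0 closed; about 0.75 the four fine holes, about 1.4 the two coarse holes, 2.6 the stop, with the wedge notch fully over the window (largest opening). Grows counter-clockwise seen from outside the lid (about the jar's +z). Starts anywhere from 0 to 1. Friction 0.03 N m; stays where left; hard stops at 0 and 2.6.
- dial_bar (a point): Top centre of the grip bar, on the jar's axis at the jar's z 0.121. Blue dial disc 63 mm across, outer face at the jar's z 0.101, with one 90 degree wedge notch cut to its edge; the white grip bar, 38 mm long, 10 mm thick, 20 mm high, stands across its middle, square to the notch. Site x runs along the bar, z outward along the jar's axis.
- ball0: Steel grinding ball, 14 mm across, 11 g, in the jar at first. Origin at its centre.
- ball1: Steel grinding ball, 14 mm across, 11 g, in the jar at first. Origin at its centre.
- ball2: Steel grinding ball, 14 mm across, 11 g, in the jar at first. Origin at its centre.
- ball3: Steel grinding ball, 14 mm across, 11 g, in the jar at first. Origin at its centre.
- ball4: Steel grinding ball, 14 mm across, 11 g, in the jar at first. Origin at its centre.
- flask: Bystander: small conical flask with a foil cap, 62 mm across at the foot, 103 mm tall. Origin at the centre of its underside.
- reagent: Bystander: amber reagent bottle, 64 mm across, 150 mm tall. Origin at the centre of its underside.
- rack: Bystander: wooden rack with four capped test tubes, 60 by 132 mm (y), 134 mm tall. Origin at the centre of its underside.
Not all that is in view belongs to the job. Leave any red look-alike of the jar alone.

How it is judged:
On the way, in this order (a step that is already met when the one before it is completed fails the run):
1. the tare key is held at least 0.8 mm down (about 4 N) for 0.2 s (value of joint tare above 0.0008 m), for 0.2 s.
2. with the jar in its stand, the dial is turned to its stop at the largest opening (2.45 rad or more) (value of joint dial above 2.45 rad and distance between jar and rest below 0.02 m), for 0.2 s.
3. the jar is tipped (its lid below level) with its mouth over the bowl, no more than 120 mm above the rim (angle between jar's own z axis and vertical above 1.6 rad and horizontal distance between mouth and bowl below 0.075 m and z of mouth in the frame of bowl below 0.178 m), for 0.1 s.
At the end, for the whole second after the job is handed in: All five balls lie in the bowl; the bowl stands upright on the pan within 30 mm of its centre; the jar lies home in its stand (within 12 mm and about 7 degrees), released and at rest, with the dial still at the largest opening (2.4 rad or more) (horizontal distance between each of ball0, ball1, ball2, ball3, ball4 and bowl below 0.047 m and z of ball0 in the frame of bowl between 0.003 and 0.05 m and z of ball1 in the frame of bowl between 0.003 and 0.05 m and z of ball2 in the frame of bowl between 0.003 and 0.05 m and z of ball3 in the frame of bowl between 0.003 and 0.05 m and z of ball4 in the frame of bowl between 0.003 and 0.05 m and horizontal distance between bowl and pan below 0.03 m and height (world z) of bowl above 0.04 m and angle between bowl's own z axis and vertical below 0.1 rad and distance between jar and rest below 0.012 m and angle between the z axis of jar and the z axis of rest, either way round below 0.12 rad and angle between the y axis of jar and the y axis of rest, either way round below 0.15 rad and value of joint dial above 2.4 rad and linear speed of each of jar, bowl below 0.02 m/s); the robot touches nothing.
It fails at once if the balance or its key is pressed with more than 20 N (contact force between the fingers and balance above 20 N).
It fails at once if the bowl is tipped by more than 20 degrees (angle between bowl's own z axis and vertical above 0.35 rad).
It fails at once if the flask is moved more than 25 mm or tipped (distance of flask from where it was at the start of the episode above 0.025 m or angle between flask's own z axis and vertical above 0.3 rad).
It fails at once if the reagent bottle is moved more than 25 mm or tipped (distance of reagent from where it was at the start of the episode above 0.025 m or angle between reagent's own z axis and vertical above 0.3 rad).
It fails at once if the tube rack is moved more than 25 mm or tipped (distance of rack from where it was at the start of the episode above 0.025 m or angle between rack's own z axis and vertical above 0.3 rad).
It also fails if it takes over 72 s, if anything falls off the work surface, if the arm or the gripper's body presses on something with over 40 N, if the wrist force passes 120 N, or if a joint passes its speed limit or range.

ROBOT

A 6-joint arm with a two-finger parallel gripper is mounted at the origin on the work surface. World frame = base frame: x ahead of the robot, y to its left, z up, the work surface at z = 0. Lengths are in m, angles in rad, forces in N, time in s.
With the tool pointing down it reaches from about 0.3 to 0.75 m from the base axis. Payload 8.5 kg.
Tool frame: the origin (TCP) lies at the very end of the fingers, on their centre line; the grasp point (between the pads) lies 19 mm behind it; z points along the fingers, y is the line along which they close (so a half turn about z gives the same grasp; the last joint's range is limited). The gripper opens to 88 mm and grips with 3 to 60 N. Pads are 18 mm wide; open, the fingers measure 123 mm over their backs; the gripper's body (75 mm by 187 mm) begins 45 mm behind the grasp point.
Start: joints at [-1.436, 0.381, 1.297, -0, 1.464, -0.215], TCP at [0.188, -0.517, 0.239] pointing down, gripper open.
Joint ranges: [-3.11, 3.11], [-0.89, 2.33], [0.22, 2.48], [-1.42, 4.56], [0.17, 2.85], [-2.88, 2.88]. Speed limits (rad/s): [2.39, 2.39, 3.14, 3.14, 3.14, 3.14].

INTERFACE

Orientations are given as a unit quaternion [x, y, z, w].
In Python, from cell import read_state, grab_frame, finish_job, find_in, masks_of, pinpoint gives the robot as it stands. The module is installed in compiled form; this text tells all that it offers.
- The arm moves only by the tool apply_moves, never from a script. Its argument "moves" is a list of rows, each a list of 7 numbers: the shift along the tool's x, y, z in mm, then the turn, a rotation vector about the tool's x, y, z in degrees, then the finger opening in mm, from 0 to 88.1. A call has 1 to 12 rows; each row is the pose to reach, as a shift and turn from the pose commanded when the call began, along the tool's axes at that moment; what a row does not reach only later rows make up. A row lasts 1/8 s, in which the tool goes at most 62.5 mm and 10.7 degrees, less where a joint would pass 70% of its speed; a pose out of reach is approached as far as the arm can. A call with a gripper value outside its range is refused whole. The fingers move at their own pace and stop on an object; "newtons" is the grip in N (left out, the last holds). Time passes only in rows, so rows that repeat a pose let the fingers close. It gives the time, the measured TCP pose, the force, the opening and the grip force at its end, in the units of the state.
- read_state(): the state, without advancing time (a new reading comes with each control period).
- grab_frame(name): name is "scene" or "top" or "wrist"; returns a dict with "frame" (420x560x3 uint8, red, green, blue), "camera_matrix" (3x3 intrinsics, pixels), "R" (3x3) and "t" (3): a world point X has camera coordinates R X + t; the wrist camera has in their place "mount" (4x4, takes a point from camera to tool coordinates, whose origin is the TCP and whose axes are the flange's). Camera axes: x right, y down, z forward; pixel columns grow to the right and rows downward; lengths in m; the calibration is good to about 2 mm. A picture is of the moment at which its call begins: read the wrist's pose just before it. There is no depth.
- finish_job(): hands the job in; it is judged then, once.
Trained networks look in a picture, given as the dict that the camera call returned (one of the last four; its "shot" number tells which), for a name from the list of things; names that differ only in an ending like _2 or _b are one class to them, and where a whole thing is asked for, a point or a joint stands for the part that bears it (a point fixed in the world has none). Each returns a list of dicts, best first, with "conf" (0 to 1); they miss things now and then, are a little off and sometimes report something else, mostly with a low value. They report only what shows in the picture. A call takes as long as a camera call. They do not tell look-alikes from the thing itself.
- find_in(target, picture): "point" ([row, column] in pixels, amid what is visible of it).
- masks_of(target, picture): "mask" (420x560 bool, what is visible of it) and "point" ([row, column] in pixels, amid what is visible of it).
- pinpoint(target, picture): "point" ([row, column] in pixels: a listed point, or the origin of a listed thing).
The state is a dict: "time": time; "qpos": joint angles; "qd": joint speeds; "joint_torque": joint torques, N m; "position": TCP position; "orientation": TCP orientation; "ft_force": force on the tool from outside, world axes, zero at the start; "wrist_torque": the same for the moment, N m; "width": opening from 0.0 (shut) to 1.0 (fully open); "grip_force": force on a finger pad.
Only numpy, scipy, OpenCV 4.12 (cv2) and the standard library are available. Lean on these libraries where they do the work, as an engineer would, in place of code of your own. Each camera call takes 0.05 s, during which the arm holds its last target. There are 200 camera calls.

## Working session

There is one attempt and no reset: what is moved stays moved. The work goes in short steps, Python scripts to look and compute and a tool call to move; the robot and the scene stay as the last step left them, time stands still between calls to the robot, and variables do not carry over. Pictures are saved under pics/ and viewed, at most 13 in all, crops included, and the job is handed in when it is done.

Besides the shell and the picture viewer there is one more tool, called after ">>>" by a JSON object that holds its "api" and its "payload", one argument or row to a line. apply_moves: Moves the arm, as the interface text tells. Its arguments: {"type":"object","properties":{"moves":{"type":"array"},"newtons":{"type":"number"}},"required":["moves"]}

```bash
mkdir -p pics
cat > h.py <<'E'
import numpy as np,cv2
from cell import *
from scipy.spatial.transform import Rotation as Ro
def cam(p,st=None):
    K=np.array(p["camera_matrix"])
    if "R" in p: R=np.array(p["R"]);t=np.array(p["t"])
    else:
        M=np.array(p["mount"]);T=np.eye(4);T[:3,:3]=Ro.from_quat(st["orientation"]).as_matrix();T[:3,3]=st["position"]
        W=np.linalg.inv(T@M);R=W[:3,:3];t=W[:3,3]
    return K,R,t
def ray(c,pt):
    K,R,t=c
    d=R.T@np.linalg.inv(K)@np.array([pt[1],pt[0],1.]);return -R.T@t,d/np.linalg.norm(d)
def tri(rs):
    A=np.zeros((3,3));b=np.zeros(3)
    for o,d in rs:
        P=np.eye(3)-np.outer(d,d);A+=P;b+=P@o
    x=np.linalg.solve(A,b);return x,[np.linalg.norm((np.eye(3)-np.outer(d,d))@(x-o)) for o,d in rs]
def atz(r,z): o,d=r;return o+d*(z-o[2])/d[2]
def proj(c,X): K,R,t=c;v=K@(R@np.array(X)+t);return v[:2]/v[2]
def shot(n,save=None):
    st=read_state();p=grab_frame(n)
    if save: cv2.imwrite('pics/'+save,np.array(p["frame"])[:,:,::-1])
    return p,cam(p,st)
E
python3 - <<'E'
from h import *
s,cs=shot("scene","s0.png");t,ct=shot("top","t0.png")
np.set_printoptions(precision=4,suppress=True)
for n in ["balance","tare_top","pan","bowl","stand","rest","jar","mouth","dial_bar","flask","reagent","rack"]:
    a=pinpoint(n,s);b=pinpoint(n,t)
    print(n,[(np.round(q["point"]),round(q["conf"],2)) for q in a[:3]],[(np.round(q["point"]),round(q["conf"],2)) for q in b[:3]])
    if a and b: 
        x,e=tri([ray(cs,a[0]["point"]),ray(ct,b[0]["point"])]);print("   ",x,np.round(e[0],4))
im=np.hstack([cv2.imread('pics/s0.png'),cv2.imread('pics/t0.png')])
print(-cs[1].T@cs[2],-ct[1].T@ct[2])
E
```

```text
balance [(array([201., 184.]), 0.62)] [(array([208., 363.]), 0.57)]
    [ 0.5307 -0.187  -0.0104] 0.0024
tare_top [(array([161., 192.]), 0.53)] [(array([242., 377.]), 0.43)]
    [ 0.4421 -0.2067  0.0322] 0.0028
pan [] []
bowl [(array([197., 177.]), 0.59), (array([199., 187.]), 0.53)] [(array([197., 369.]), 0.88)]
    [ 0.5547 -0.1885  0.0374] 0.0007
stand [(array([241., 357.]), 0.89)] [(array([216., 199.]), 0.82)]
    [ 0.5063  0.2315 -0.0106] 0.0078
rest [(array([231., 367.]), 0.69)] [(array([212., 198.]), 0.76), (array([126., 194.]), 0.34)]
    [0.5125 0.2342 0.0444] 0.0026
jar [(array([180., 433.]), 0.72), (array([230., 363.]), 0.65), (array([153., 396.]), 0.58)] [(array([320., 188.]), 0.92), (array([297., 148.]), 0.81), (array([209., 198.]), 0.57)]
    [ 0.2277  0.3286 -0.0722] 0.0533
mouth [(array([217., 450.]), 0.65), (array([141., 422.]), 0.63)] [(array([261., 128.]), 0.9), (array([225., 231.]), 0.79), (array([349., 158.]), 0.59)]
    [0.3894 0.4118 0.0069] 0.0008
dial_bar [(array([189., 333.]), 0.72), (array([220., 454.]), 0.72)] [(array([218., 226.]), 0.9), (array([251., 125.]), 0.61), (array([213., 200.]), 0.44)]
    [0.4969 0.1491 0.1382] 0.003
flask [(array([174., 288.]), 0.9), (array([198., 178.]), 0.18)] [(array([266., 280.]), 0.61)]
    [0.3797 0.0264 0.0018] 0.0033
reagent [(array([310., 212.]), 0.63)] [(array([114., 302.]), 0.76), (array([223., 232.]), 0.33)]
    [ 0.7673 -0.0192  0.0151] 0.0026
rack [(array([340., 352.]), 0.67)] [(array([130., 195.]), 0.59)]
    [ 0.7288  0.2573 -0.0162] 0.0026
[1.0304 0.188  0.8246] [0.4766 0.05   1.076 ]
```

View pics/s0.png

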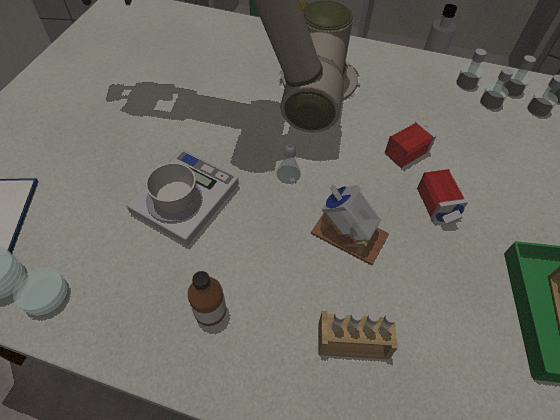

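View pics/t0.png

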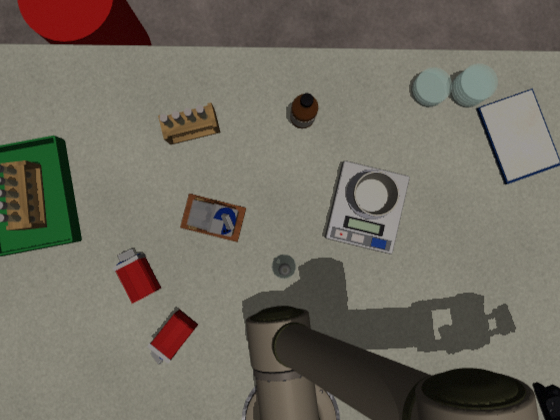

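The scene view shows the balance with bowl at about (190,185), the stand with jar at about (225,355) and red look-alikes at the right. The top view shows the blue tare key at about (242,378) and the stand at (217,213), with its dial pointing right (-y).

```bash
cat >> h.py <<'E'
np.set_printoptions(precision=4,suppress=True)
def go(X,z,y):
    """shift mm + rotvec deg, tool frame, to TCP X with tool z, tool y axes (y sign chosen as shortest)"""
    st=read_state();R0=Ro.from_quat(st["orientation"]);z=np.array(z)/np.linalg.norm(z)
    out=[]
    for s in (1,-1):
        yy=s*np.array(y,float);yy-=z*(yy@z);yy/=np.linalg.norm(yy)
        R=Ro.from_matrix(np.c_[np.cross(yy,z),yy,z]);out.append((R0.inv()*R).as_rotvec(degrees=True))
    out.sort(key=np.linalg.norm)
    sh=R0.inv().apply(np.array(X)-st["position"])*1000
    print("go",np.round(sh,1),"rot",np.round(out[0],1),"alt",np.round(out[1],1),"q",np.round(st["qpos"],2),"t",st["time"])
E
python3 - <<'E'
from h import *
t,ct=shot("top")
im=np.array(t["frame"])
def blob(mask,z):
    c=max(cv2.findContours(mask.astype(np.uint8),0,1)[0],key=cv2.contourArea)
    return cv2.minAreaRect(c)
hsv=cv2.cvtColor(im,cv2.COLOR_RGB2HSV)
m=(hsv[...,0]>100)&(hsv[...,0]<130)&(hsv[...,1]>120);w=m.copy();w[:, :320]=0;w[:,420:]=0;w[:225]=0;w[255:]=0
r=blob(w,.038);print(r);X=atz(ray(ct,r[0][::-1]),.038);print("tare",X)
mb=masks_of("balance",t)[0]["mask"];mb=mb.copy();mb|=masks_of("bowl",t)[0]["mask"]
r=blob(mb,.036);b=cv2.boxPoints(r);print(r);P=np.array([atz(ray(ct,q[::-1]),.036) for q in b]);print(P)
ms=masks_of("stand",t)[0]["mask"]|masks_of("jar",t)[-1]["mask"];ms=masks_of("stand",t)[0]["mask"]
r=blob(ms,0);b=cv2.boxPoints(r);P=np.array([atz(ray(ct,q[::-1]),.012) for q in b]);print("stand",r,P)
st=read_state();print(Ro.from_quat(st["orientation"]).as_matrix())
E
```

```text
((378.1470947265625, 242.91177368164062), (14.309601783752441, 8.48874568939209), 14.03624439239502)
tare [ 0.4422 -0.2106  0.038 ]
((366.60516357421875, 207.51206970214844), (70.27519989013672, 80.75345611572266), 13.671307563781738)
[[ 0.4518 -0.0748  0.036 ]
 [ 0.6468 -0.1213  0.036 ]
 [ 0.6072 -0.2913  0.036 ]
 [ 0.4127 -0.2432  0.036 ]]
stand ((212.61569213867188, 217.79891967773438), (59.212684631347656, 34.971248626708984), 14.381393432617188) [[0.4753 0.2833 0.012 ]
 [0.561  0.2632 0.012 ]
 [0.5253 0.1179 0.012 ]
 [0.4399 0.1386 0.012 ]]
[[ 0.9394  0.3427  0.    ]
 [ 0.3427 -0.9394 -0.0001]
 [-0.      0.0001 -1.    ]]
```

```bash
python3 -c "
from h import *
go([.442,-.2105,.075],[0,0,-1],[.234,.972,0])"
```

```text
go [ 343.1 -200.8  163.8] rot [ 0.  -0.  33.6] alt [   0.     0.  -146.4] q [-1.44  0.38  1.3   0.    1.46 -0.22] t 1.6
```

>>> {"api": "apply_moves", "payload": {
  "moves": [
    [343,-201,90,0,0,33.6,0],
    [343,-201,90,0,0,33.6,0],
    [343,-201,90,0,0,33.6,0],
    [343,-201,90,0,0,33.6,0],
    [343,-201,90,0,0,33.6,0],
    [343,-201,90,0,0,33.6,0],
    [343,-201,90,0,0,33.6,0],
    [343,-201,163,0,0,33.6,0],
    [343,-201,163,0,0,33.6,0],
    [343,-201,163,0,0,33.6,0]
  ]
}}

```text
time: 2.85
position: [0.4419, -0.2109, 0.0763]
orientation: [0.993, -0.118, -0.0, -0.0]
ft_force: [-0.2, -0.8, 0.3]
width: 0.005
grip_force: 0.0
```

```bash
python3 -c "
from h import *
go([.442,-.2105,.038],[0,0,-1],[.234,.972,0])
w,cw=shot('wrist','w1.png');s,cs=shot('scene')
rs=[]
for p,c in((w,cw),(s,cs)):
  q=pinpoint('tare_top',p)
  if q: print(q[0],atz(ray(c,q[0]['point']),.038))
print(proj(cw,[.442,-.2105,.038]))
"
```

```text
go [ 0.  -0.4 38.3] rot [-0.   0.  -0.1] alt [  0.    0.  179.9] q [-0.69  0.47  1.7  -0.    0.97  1.12] t 2.85
{'point': [231.9, 271.5], 'conf': 0.97} [ 0.4431 -0.2091  0.038 ]
{'point': [160.9, 190.0], 'conf': 0.53} [ 0.4475 -0.2054  0.038 ]
[274.0931 233.0497]
```

View pics/w1.png

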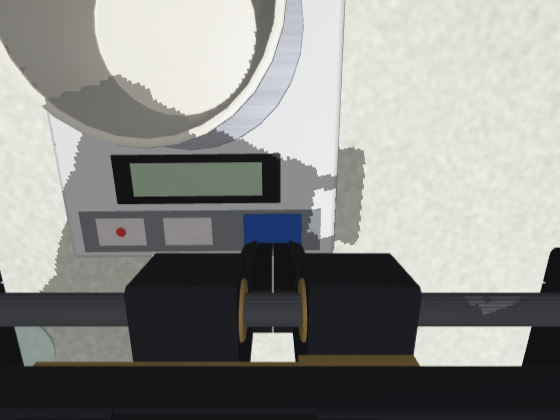

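The wrist view shows the blue key at pixel (row 230, col 272), just under the closed fingertips.

>>> {"api": "apply_moves", "payload": {
  "moves": [
    [1,1,33,0,0,0,0],
    [1,1,36,0,0,0,0],
    [1,1,37,0,0,0,0],
    [1,1,37.5,0,0,0,0],
    [1,1,37.5,0,0,0,0]
  ]
}}

```text
time: 3.68
position: [0.4428, -0.2117, 0.0389]
orientation: [0.993, -0.118, 0.0, 0.0]
ft_force: [-0.0, -0.7, -0.6]
width: 0.006
grip_force: 0.0
```

>>> {"api": "apply_moves", "payload": {
  "moves": [
    [0,0,0.6,0,0,0,0],
    [0,0,1.2,0,0,0,0],
    [0,0,1.7,0,0,0,0],
    [0,0,1.7,0,0,0,0]
  ]
}}

```text
time: 4.18
position: [0.4427, -0.2116, 0.037]
orientation: [0.993, -0.118, 0.0, 0.0]
ft_force: [-1.2, 0.5, 6.3]
width: 0.008
grip_force: 3.5
```

>>> {"api": "apply_moves", "payload": {
  "moves": [
    [0,0,0.3,0,0,0,0],
    [0,0,0.3,0,0,0,0],
    [0,0,0.3,0,0,0,0],
    [0,0,0.3,0,0,0,0]
  ]
}}

```text
time: 4.68
position: [0.4428, -0.2116, 0.0368]
orientation: [0.993, -0.118, 0.0, 0.0]
ft_force: [-1.3, 1.1, 7.3]
width: 0.007
grip_force: 4.0
```

```bash
python3 -c "
from h import *
print(read_state()['ft_force'])
s=np.array([ .2334,.972,0]);u=np.array([0,0,1.])
# jar from early estimates
J=np.array([.5125,.2342,.043]);jz=(-s+u)/2**.5
print('bar',J+jz*.121)
go(J+jz*.25,-jz,[.972,-.2334,0])"
```

```text
[-1.2985  1.0801  7.329 ]
bar [0.4925 0.151  0.1286]
go [ -36.4 -273.  -183.1] rot [ 35.1 -35.2  84.9] alt [ 35.2  35.1 -85. ] q [-0.69  0.54  1.74 -0.    0.87  1.12] t 4.675
```

>>> {"api": "apply_moves", "payload": {
  "moves": [
    [0,0,-60,0,0,0,0],
    [0,0,-120,0,0,0,30],
    [0,0,-183,0,0,0,60],
    [-36,-273,-183,35.2,35.1,-85,60],
    [-36,-273,-183,35.2,35.1,-85,60],
    [-36,-273,-183,35.2,35.1,-85,60],
    [-36,-273,-183,35.2,35.1,-85,60],
    [-36,-273,-183,35.2,35.1,-85,60],
    [-36,-273,-183,35.2,35.1,-85,60],
    [-36,-273,-183,35.2,35.1,-85,60],
    [-36,-273,-183,35.2,35.1,-85,60],
    [-36,-273,-183,35.2,35.1,-85,60]
  ]
}}

```text
time: 6.18
position: [0.4714, 0.0622, 0.2192]
orientation: [0.734, 0.564, 0.297, -0.234]
ft_force: [-0.1, -0.5, 0.2]
width: 0.681
grip_force: 0.0
```

```bash
python3 -c "
from h import *
st=read_state();print(st['position'],Ro.from_quat(st['orientation']).as_matrix(),st['qpos'])
w,cw=shot('wrist','w2.png')
for n in ['dial_bar','mouth','jar','rest','stand']:
  print(n,[(q['point'],q['conf']) for q in pinpoint(n,w)[:3]])
print('pred bar',proj(cw,[.4925,.151,.1286]))
"
```

```text
[0.4714 0.0622 0.2192] [[ 0.1879  0.967   0.1719]
 [ 0.6885 -0.2545  0.6791]
 [ 0.7005 -0.0092 -0.7136]] [-0.5154  0.2941  1.7308  0.7519  1.4236 -0.4897]
dial_bar [([98.8, 181.5], 0.77), ([202.2, 270.4], 0.74)]
mouth [([115.7, 172.3], 0.7), ([215.6, 266.3], 0.63)]
jar [([205.7, 63.2], 0.85), ([179.2, 269.4], 0.65), ([140.9, 105.5], 0.64)]
rest []
stand [([202.0, 271.7], 0.26)]
pred bar [271.4523 198.4345]
```

View pics/w2.png

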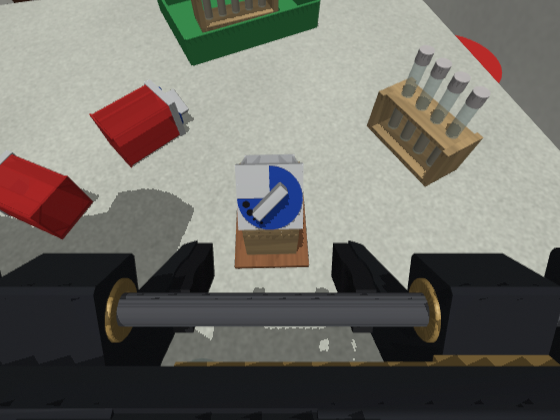

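Wrist view: the dial's bar is at (row 203, col 270), tilted about 40° (upper right), and the notch is upper left, so the dial is near 0.2 rad. No obstacles lie near the approach.

Run:
```python
from h import *
w,cw=shot('wrist');s,cs=shot('scene');t,ct=shot('top')
near=lambda n,p,c,X:min(pinpoint(n,p) or [dict(point=[0,0])],key=lambda q:np.linalg.norm(np.array(q['point'])[::-1]-proj(c,X)))['point']
B0=np.array([.4925,.151,.1286])
pts=[(c,near('dial_bar',p,c,B0)) for p,c in((w,cw),(s,cs),(t,ct))]
print([(q,proj(c,B0)[::-1]) for c,q in pts])
B,e=tri([ray(c,q) for c,q in pts]);print('bar',B,e)
print('wrist+top',tri([ray(*pts[0]),ray(*pts[2])]),'wrist+scene',tri([ray(*pts[0]),ray(*pts[1])]))
sy=np.array([.2334,.972,0]);jz=(-sy+[0,0,1])/2**.5;jx=np.array([.972,-.2334,0]);jy=np.cross(jz,jx)
im=np.array(w['frame']);hsv=cv2.cvtColor(im,cv2.COLOR_RGB2HSV)
blue=(hsv[...,1]>110)&(hsv[...,0]>100)&(hsv[...,0]<135)
cr=(~blue)[160:235,230:310].astype(np.uint8)
n,l,stt,cen=cv2.connectedComponentsWithStats(cr,connectivity=4);k=l[203-160,270-230];print('area',stt[k])
m=(l==k)
g=im[160:235,230:310].max(2);print(np.percentile(g[m],[10,50,90]))
top=(m&(g>np.percentile(g[m],90)-25)).astype(np.uint8)
c=max(cv2.findContours(top,0,1)[0],key=cv2.contourArea);bx=cv2.boxPoints(cv2.minAreaRect(c))+[230,160];print(bx)
def pl(p,h=0):
    o,d=ray(cw,p);x=o+d*(((B-o)@jz+h)/(d@jz));return np.array([(x-B)@jx,(x-B)@jy])*1000
print(np.array([pl(b[::-1]) for b in bx]))
# dial disc centre, yaw check
yx=np.argwhere(blue[160:235,230:310])+[160,230]
P=np.array([pl(p,-.02) for p in yx]);print('disc extents',P.min(0),P.max(0))
```

```text
[([200.8, 270.3], array([198.3958, 271.2387])), ([189.9, 332.5], array([190.4078, 334.9307])), ([219.1, 227.9], array([220.2647, 227.4062]))]
bar [0.4932 0.1481 0.1295] [np.float64(0.002243824026905749), np.float64(0.002053415246631728), np.float64(0.0026122844373871264)]
wrist+top (array([0.4934, 0.1508, 0.1243]), [np.float64(0.0018485268766942427), np.float64(0.001848526876694284)]) wrist+scene (array([0.4918, 0.1472, 0.1288]), [np.float64(0.0015491122139743106), np.float64(0.001549112213974284)])
area [   0    0   80   75 4195]
[112. 177. 187.]
[[230. 160.]
 [268. 160.]
 [268. 234.]
 [230. 234.]]
[[-35.701   36.9997]
 [ -3.1055  36.0259]
 [ -5.295  -31.7291]
 [-40.136  -30.5901]]
disc extents [-34.1882 -33.3236] [27.1457 27.8592]
```

Run:
```python
from h import *
B=np.array([.490,.1475,.1275])
sy=np.array([.2334,.972,0]);jz=(-sy+[0,0,1])/2**.5;jx=np.array([.972,-.2334,0]);jy=np.cross(jz,jx)
a=np.radians(42);go(B+jz*.045,-jz,jx*np.sin(a)-jy*np.cos(a))
```

```text
go [-2.6 -2.6 81.5] rot [ 0.9  0.4 46.5] alt [  -0.5    1.1 -133.5] q [-0.51  0.29  1.73  0.75  1.42 -0.48] t 6.775
```

>>> {"api": "apply_moves", "payload": {
  "moves": [
    [-2.6,-2.6,81,0.9,0.4,46.5,40],
    [-2.6,-2.6,81,0.9,0.4,46.5,40],
    [-2.6,-2.6,81,0.9,0.4,46.5,40],
    [-2.6,-2.6,81,0.9,0.4,46.5,40],
    [-2.6,-2.6,81,0.9,0.4,46.5,40],
    [-2.6,-2.6,81,0.9,0.4,46.5,40]
  ]
}}

```text
time: 7.52
position: [0.4826, 0.1161, 0.1596]
orientation: [0.895, 0.227, 0.178, -0.339]
ft_force: [-0.4, -0.7, 0.7]
width: 0.456
grip_force: 0.0
```

```bash
python3 -c "
from h import *
st=read_state();print(st['position'],st['qpos'])
w,cw=shot('wrist','w3.png')
print([(q['point'],q['conf']) for q in pinpoint('dial_bar',w)[:3]],proj(cw,[.490,.1475,.1275]))
cv2.imwrite('pics/w3.png',cv2.resize(cv2.imread('pics/w3.png'),None,fx=1.42,fy=1.42))
"
```

```text
[0.4826 0.1161 0.1596] [-0.3934  0.394   1.806   0.8313  1.2392  0.2731]
[([194.8, 155.8], 0.89), ([231.8, 274.2], 0.67)] [273.4463 230.4117]
```

View pics/w3.png

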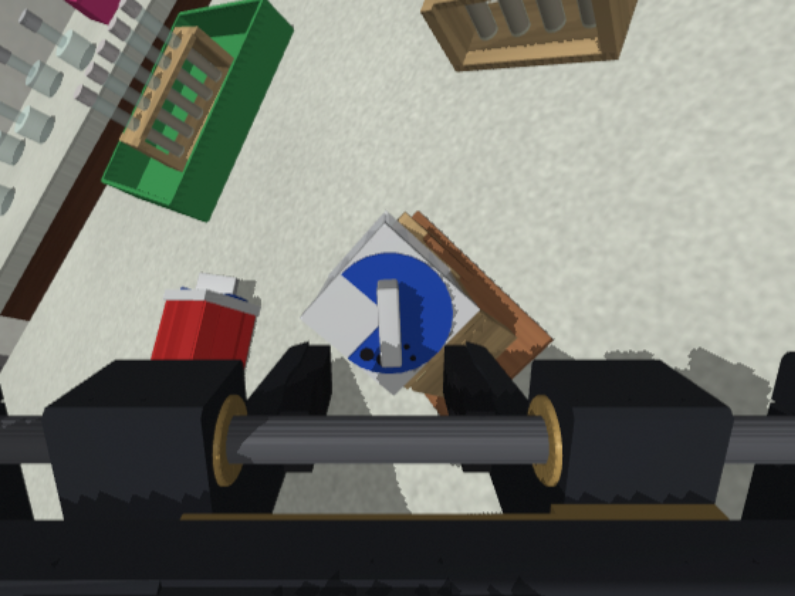

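The bar stands almost upright in the image at (display col 390, rows 285–362), centred between the fingers.

>>> {"api": "apply_moves", "payload": {
  "moves": [
    [0.5,0.5,40,0,0,0,40],
    [0.5,0.5,59,0,0,0,40],
    [0.5,0.5,59,0,0,0,40],
    [0.5,0.5,59,0,0,0,5],
    [0.5,0.5,59,0,0,0,5],
    [0.5,0.5,59,0,0,0,5],
    [0.5,0.5,59,0,0,0,5],
    [0.5,0.5,59,0,0,0,5]
  ],
  "newtons": 12
}}

```text
time: 8.62
position: [0.4932, 0.156, 0.118]
orientation: [0.895, 0.227, 0.178, -0.339]
ft_force: [-2.1, -5.5, 4.2]
width: 0.112
grip_force: 11.9
```

>>> {"api": "apply_moves", "payload": {
  "moves": [
    [0,0,-2,0,0,0,5],
    [0,0,-2,0,0,0,5],
    [0,0,-2,0,0,-11,5],
    [0,0,-2,0,0,-22,5],
    [0,0,-2,0,0,-32,5],
    [0,0,-2,0,0,-43,5],
    [0,0,-2,0,0,-53,5],
    [0,0,-2,0,0,-64,5],
    [0,0,-2,0,0,-74,5]
  ]
}}

```text
time: 9.75
position: [0.492, 0.1556, 0.1191]
orientation: [0.576, 0.722, 0.346, -0.164]
ft_force: [-1.1, 0.9, -1.7]
width: 0.112
grip_force: 12.0
```

```bash
python3 -c "
from h import *
st=read_state();print(st['position'],st['qpos'],st['ft_force'],st['wrist_torque'])"
```

```text
[0.492  0.1556 0.1191] [-0.3003  0.4749  1.8331  0.9045  1.1162 -1.0618] [-1.1347  0.9302 -1.7168] [-0.3765  0.1922  0.1241]
```

>>> {"api": "apply_moves", "payload": {
  "moves": [
    [0,0,0,0,0,-11,5],
    [0,0,0,0,0,-22,5],
    [0,0,0,0,0,-32,5],
    [0,0,0,0,0,-43,5],
    [0,0,0,0,0,-53,5],
    [0,0,0,0,0,-60,5],
    [0,0,0,0,0,-63,5],
    [0,0,0,0,0,-65,5],
    [0,0,0,0,0,-65,5]
  ]
}}

```text
time: 10.88
position: [0.4924, 0.1552, 0.1191]
orientation: [0.101, 0.918, 0.38, 0.047]
ft_force: [-0.4, 0.5, -1.7]
width: 0.114
grip_force: 12.0
```

```bash
python3 -c "
from h import *
st=read_state();print(st['position'],st['qpos'],st['ft_force'],st['wrist_torque'])"
```

```text
[0.4924 0.1552 0.1191] [-0.3006  0.4749  1.8326  0.9043  1.1155 -2.19  ] [-0.3518  0.4652 -1.6824] [-0.4543  0.0625  0.1373]
```

>>> {"api": "apply_moves", "payload": {
  "moves": [
    [0,0,0,0,0,-3,5],
    [0,0,0,0,0,-3,5]
  ]
}}

```text
time: 11.12
position: [0.4923, 0.1554, 0.1193]
orientation: [0.077, 0.92, 0.379, 0.057]
ft_force: [-0.7, 2.0, -1.2]
width: 0.112
grip_force: 12.0
```

```bash
python3 -c "
from h import *
st=read_state();print(st['position'],st['qpos'],st['ft_force'],np.array(st['wrist_torque'])@[-.165,-.687,.707],st['wrist_torque'])"
```

```text
[0.4923 0.1554 0.1193] [-0.3005  0.4747  1.8327  0.9047  1.1162 -2.2415] [-0.6567  1.9615 -1.2457] -0.053507202515565164 [-0.0517  0.2631  0.1679]
```

>>> {"api": "apply_moves", "payload": {
  "moves": [
    [0,0,0,0,0,-3,40],
    [0,0,0,0,0,-3,40],
    [0,0,-40,0,0,-3,40],
    [0,0,-100,0,0,10,60],
    [0,0,-130,0,0,20,80],
    [0,0,-130,0,0,31,88],
    [0,0,-130,0,0,41,88],
    [0,0,-130,0,0,47,88],
    [0,0,-130,0,0,47,88]
  ]
}}

```text
time: 12.25
position: [0.4714, 0.0655, 0.2112]
orientation: [0.438, 0.814, 0.37, -0.098]
ft_force: [-0.6, -1.0, -0.1]
width: 0.999
grip_force: 0.0
```

Run:
```python
from h import *
w,cw=shot('wrist','w4.png')
st=read_state();print(st['position'],st['qpos'],Ro.from_quat(st['orientation']).as_matrix())
i=cv2.imread('pics/w4.png');K=proj(cw,[.490,.1475,.1275]);print(K)
c,r=map(int,K);cv2.imwrite('pics/w4c.png',cv2.resize(i[max(r-100,0):r+100,max(c-130,0):c+130],None,fx=3,fy=3,interpolation=cv2.INTER_CUBIC))
```

```text
[0.4713 0.0655 0.2112] [-0.5112  0.3102  1.7418  0.7603  1.4141 -1.3494] [[-0.5993  0.7834  0.1648]
 [ 0.6389  0.3441  0.688 ]
 [ 0.4823  0.5176 -0.7067]]
[271.4447 202.0069]
```

View pics/w4c.png

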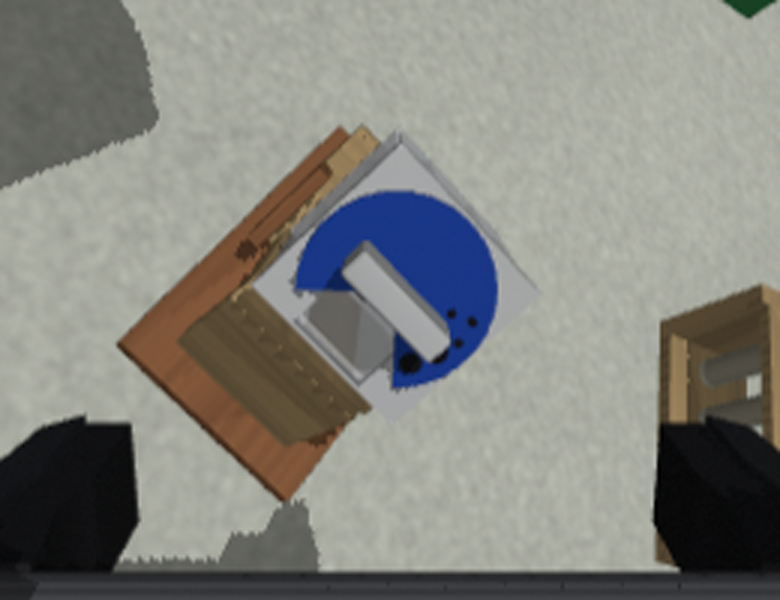

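The dial notch lies fully over the window and the bar is parallel to the lid's edge, so the dial is at its stop; the jar is still home.

```bash
cat >> h.py <<'E'
sy=np.array([.2334,.972,0]);jx=np.array([.972,-.2334,0])
jz=(-sy+[0,0,1])/2**.5;jy=np.cross(jz,jx)
J=np.array([.510,.2307,.042])
E
python3 -c "
from h import *
go([.50,.17,.34],[0,0,-1],jx)
go(J+jz*.057+jy*.1,-jy,jx)"
```

```text
go [111.7 125.1 -14.4] rot [ 18.4 -42.4  44.6] alt [  51.7   22.5 -124.6] q [-0.51  0.31  1.74  0.76  1.41 -1.35] t 12.3
go [ 68.9  72.7 182.6] rot [ 36.8 -84.5  36.8] alt [ 99.5  43.3 -99.4] q [-0.51  0.31  1.74  0.76  1.41 -1.35] t 12.3
```

>>> {"api": "apply_moves", "payload": {
  "moves": [
    [111,125,-14,18.4,-42.4,44.6,88],
    [111,125,-14,18.4,-42.4,44.6,88],
    [111,125,-14,18.4,-42.4,44.6,88],
    [111,125,-14,18.4,-42.4,44.6,88],
    [111,125,-14,18.4,-42.4,44.6,88],
    [111,125,-14,18.4,-42.4,44.6,88],
    [111,125,-14,18.4,-42.4,44.6,88]
  ]
}}

```text
time: 13.18
position: [0.5004, 0.1702, 0.3397]
orientation: [0.786, 0.618, -0.001, 0.0]
ft_force: [-0.6, -0.9, -0.2]
width: 0.996
grip_force: 0.0
```

```bash
python3 -c "
from h import *
go(J+jz*.057+jy*.1,-jy,jx)"
```

```text
go [ 92.   -4.9 186.5] rot [ -0.1 -44.9  -0.2] alt [-68.6   0.2 166.2] q [ 0.1   0.29  1.14 -0.    1.71  0.34] t 13.175
```

>>> {"api": "apply_moves", "payload": {
  "moves": [
    [92,-5,50,0,-11,0,88],
    [92,-5,90,0,-22,0,88],
    [92,-5,130,0,-32,0,88],
    [92,-5,170,0,-43,0,88],
    [92,-5,186,0,-45,0,88],
    [92,-5,186,0,-45,0,88],
    [92,-5,186,0,-45,0,88]
  ]
}}

```text
time: 14.05
position: [0.518, 0.2602, 0.156]
orientation: [0.727, 0.571, -0.298, 0.236]
ft_force: [0.6, 0.6, 0.4]
width: 1.001
grip_force: 0.0
```

```bash
python3 -c "
from h import *
go(J+jz*.057-jy*.017,-jy,jx)
w,cw=shot('wrist','w5.png')
for n in ['dial_bar','jar','mouth']: print(n,[(q['point'],q['conf']) for q in pinpoint(n,w)[:3]])
print(proj(cw,J+jz*.121),proj(cw,J),proj(cw,J+jz*.101-jy*.017))
"
```

```text
go [  1.3  -0.8 119.2] rot [-0.  -0.4 -0.2] alt [ -0.6   0.  179.8] q [ 0.49  0.78  1.02 -0.58  1.87  0.71] t 14.05
dial_bar [([277.5, 278.0], 0.77)]
jar [([136.6, 275.4], 0.77)]
mouth []
[272.0733 277.2239] [271.4899 135.6059] [272.0097 248.4646]
```

View pics/w5.png

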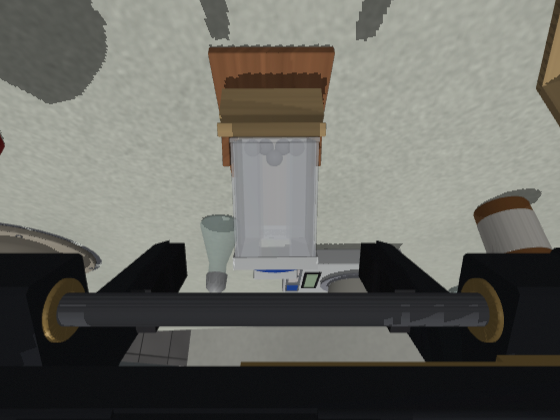

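The wrist view shows the jar square in view at cols 232–318 (centre 275), its bottom at row 137, with the five balls at its foot; the path is clear.

>>> {"api": "apply_moves", "payload": {
  "moves": [
    [1,1.5,50,0,0,0,88],
    [1,1.5,90,0,0,0,88],
    [1,1.5,117,0,0,0,88],
    [1,1.5,118,0,0,0,88],
    [1,1.5,118,0,0,0,88]
  ]
}}

```text
time: 14.88
position: [0.4998, 0.1806, 0.0702]
orientation: [0.726, 0.572, -0.3, 0.236]
ft_force: [0.2, 0.2, 0.2]
width: 0.998
grip_force: 0.0
```

>>> {"api": "apply_moves", "payload": {
  "moves": [
    [0,0,0,0,0,0,50],
    [0,0,0,0,0,0,50],
    [0,0,0,0,0,0,50],
    [0,0,0,0,0,0,50],
    [0,0,0,0,0,0,50],
    [0,0,0,0,0,0,50]
  ],
  "newtons": 25
}}

```text
time: 15.62
position: [0.4994, 0.1803, 0.0694]
orientation: [0.726, 0.572, -0.3, 0.236]
ft_force: [2.0, 4.3, 3.9]
width: 0.698
grip_force: 25.0
```

```bash
python3 -c "
from h import *
st=read_state();R=Ro.from_quat(st['orientation']);X=np.array(st['position'])
print(X.tolist(),st['orientation'],st['width']*88.1,st['grip_force'],st['ft_force'],st['qpos'])
go(J+jz*.057-jy*.017,-jy,jx)"
```

```text
[0.49941730184226657, 0.1802644392901468, 0.06937055089525856] [ 0.7261  0.5717 -0.3002  0.2362] 61.4609963034778 24.99835280701518 [1.9588 4.2738 3.8588] [ 0.3936  0.7869  1.3006 -0.6067  1.583   0.7919]
go [-1.2 -1.5 -0.1] rot [-0.1 -0.1 -0. ] alt [ -0.2   0.1 180. ] q [ 0.39  0.79  1.3  -0.61  1.58  0.79] t 15.625
```

>>> {"api": "apply_moves", "payload": {
  "moves": [
    [0,0,-30,0,0,0,50],
    [0,0,-70,0,0,0,50],
    [0,0,-120,0,0,0,50],
    [-60,0,-180,0,0,0,50],
    [-60,0,-180,0,0,0,50]
  ],
  "newtons": 30
}}

```text
time: 16.25
position: [0.5193, 0.2626, 0.2414]
orientation: [0.727, 0.572, -0.299, 0.236]
ft_force: [0.0, -0.7, -3.2]
width: 0.696
grip_force: 30.0
```

```bash
cat >> h.py <<'E'
u=np.array([0,0,1.])
def pour(M,e):
    e=np.radians(e);x=np.cos(e)*sy-np.sin(e)*u
    go(np.array(M)+x*.044,-np.sin(e)*sy-np.cos(e)*u,jx)
E
python3 -c "
from h import *
t,ct=shot('top');s,cs=shot('scene')
a=masks_of('bowl',t)[0];c=max(cv2.findContours(a['mask'].astype(np.uint8),0,1)[0],key=cv2.contourArea)
el=cv2.fitEllipse(c);print(el);print('rim',atz(ray(ct,el[0][::-1]),.09))
p=pinpoint('bowl',t)[0];q=pinpoint('bowl',s)[0];print(atz(ray(ct,p['point']),.045),atz(ray(cs,q['point']),.045))
b=np.array([.556,-.189,0])
pour(b+sy*.02+u*.27,15);pour(b+sy*.02+u*.14,-10)
"
```

```text
((375.8707275390625, 193.48361206054688), (44.24797439575195, 44.75709915161133), 93.447509765625)
rim [ 0.5597 -0.1923  0.09  ]
[ 0.5549 -0.1899  0.045 ] [ 0.5621 -0.1801  0.045 ]
go [-275.1  142.   244. ] rot [-0.3 30.1  0. ] alt [ -46.7   -0.4 -173.8] q [ 0.49  0.72  0.9  -0.63  2.02  0.59] t 16.5
go [-195.9  142.5  321.8] rot [-0.3 55.1 -0. ] alt [ 83.2   0.4 159.6] q [ 0.49  0.72  0.9  -0.63  2.02  0.59] t 16.5
```

>>> {"api": "apply_moves", "payload": {
  "moves": [
    [-60,30,50,0,6,0,50],
    [-120,60,105,0,12,0,50],
    [-170,90,150,0,18,0,50],
    [-225,115,200,0,24,0,50],
    [-265,137,235,0,29,0,50],
    [-275,144,244,0,30,0,50],
    [-275,144,244,0,30,0,50],
    [-275,144,244,0,30,0,50]
  ]
}}

```text
time: 17.5
position: [0.5725, -0.1289, 0.2585]
orientation: [0.78, 0.613, -0.104, 0.078]
ft_force: [0.3, 0.4, -3.7]
width: 0.702
grip_force: 30.0
```

```bash
python3 -c "
from h import *
b=np.array([.558,-.190,0])
for z,e in((.2,0),(.14,-10),(.14,-30),(.14,-45)):pour(b+sy*.02+u*z,e)
s,cs=shot('scene','s6.png')
cv2.imwrite('pics/s6.png',cv2.resize(cv2.imread('pics/s6.png')[60:320,60:420],None,fx=2,fy=2))
"
```

```text
go [16.2  0.4 56.3] rot [-0.3 14.9 -0.2] alt [ 23.3   0.5 178.3] q [-0.31  0.45  1.15 -0.26  1.53 -0.06] t 17.5
go [ 29.1   0.7 107. ] rot [-0.3 24.9 -0.2] alt [ 38.8   0.4 175.6] q [-0.31  0.45  1.15 -0.26  1.53 -0.06] t 17.5
go [20.3  0.6 94.5] rot [-0.2 44.9 -0.3] alt [ 68.7   0.4 166.1] q [-0.31  0.45  1.15 -0.26  1.53 -0.06] t 17.5
go [11.2  0.6 87.5] rot [-0.2 59.9 -0.3] alt [ 89.7   0.3 155.7] q [-0.31  0.45  1.15 -0.26  1.53 -0.06] t 17.5
```

View pics/s6.png

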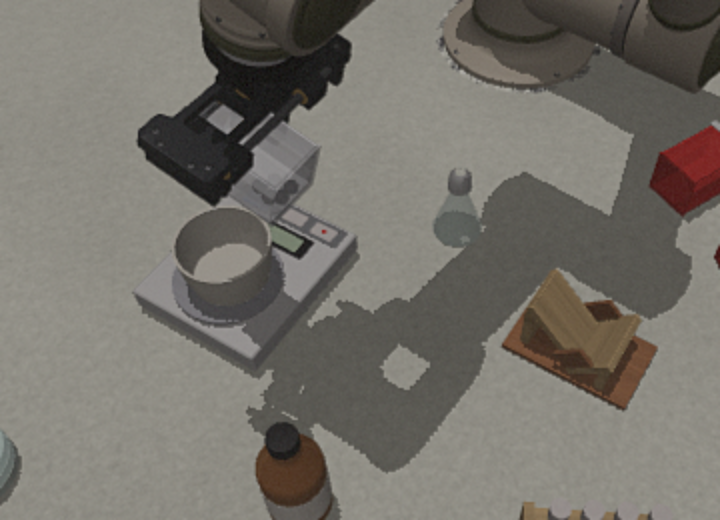

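The jar with balls hangs beside and above the bowl, lid towards it; the bowl and bystanders are in place.

>>> {"api": "apply_moves", "payload": {
  "moves": [
    [16,0.5,56,0,10,0,50],
    [29,0.5,107,0,20,0,50],
    [29,0.5,107,0,25,0,50],
    [27,0.5,103,0,31,0,50],
    [25,0.5,100,0,36,0,50],
    [23,0.5,97,0,40,0,50],
    [21,0.5,95,0,43,0,50],
    [20,0.5,94,0,46,0,50],
    [19,0.5,93,0,48,0,50],
    [18,0.5,92,0,50,0,50],
    [18,0.5,92,0,50,0,50],
    [18,0.5,92,0,50,0,50]
  ]
}}

```text
time: 19.05
position: [0.5719, -0.1344, 0.1668]
orientation: [0.749, 0.59, 0.236, -0.187]
ft_force: [-0.3, 0.8, -2.0]
width: 0.702
grip_force: 30.0
```

```bash
python3 -c "
from h import *
s,cs=shot('scene','s7.png');t,ct=shot('top')
for p,c in((s,cs),(t,ct)):
  print([(np.round(q['point']),round(q['conf'],2)) for q in find_in('ball0',p)], 'bowl',proj(c,[.558,-.19,.05])[::-1])
b=np.array([.558,-.190,0])
for z,e in((.14,-45),(.14,-55)):pour(b+sy*.02+u*z,e)
cv2.imwrite('pics/s7.png',cv2.resize(cv2.imread('pics/s7.png')[100:300,80:330],None,fx=3,fy=3))
"
```

```text
[] bowl [194.7145 174.6897]
[] bowl [195.4797 370.919 ]
go [-2.6 -0.5 -7. ] rot [ 0.  10.  -0.1] alt [ 15.6  -0.  179.2] q [-0.67  0.58  1.32  0.55  1.54 -0.53] t 19.25
go [ -4.6  -0.5 -14.4] rot [ 0.  20.  -0.1] alt [ 31.2  -0.  177.2] q [-0.67  0.58  1.32  0.55  1.54 -0.53] t 19.25
```

View pics/s7.png

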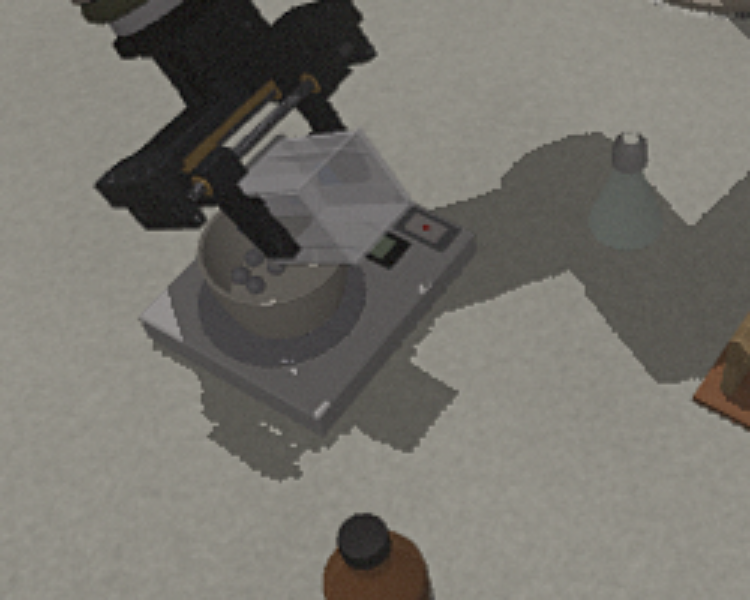

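Four balls show in the bowl at about (display 255,272); the fifth is hidden or still behind the lid, so I tip a little more and shake.

>>> {"api": "apply_moves", "payload": {
  "moves": [
    [-3,-0.5,-9,0,10,0,50],
    [-3,-0.5,-10,0,14,0,50],
    [12,-0.5,-10,0,14,0,50],
    [-6,-0.5,-10,0,14,0,50],
    [12,-0.5,-10,0,14,0,50],
    [-6,-0.5,-10,0,14,0,50],
    [12,-0.5,-10,0,14,0,50],
    [-3,-0.5,-10,0,14,0,50],
    [-3,-0.5,-10,0,14,0,50],
    [-3,-0.5,-10,0,14,0,50]
  ]
}}

```text
time: 20.5
position: [0.5694, -0.1426, 0.1731]
orientation: [0.715, 0.562, 0.326, -0.257]
ft_force: [0.2, 1.0, -2.9]
width: 0.703
grip_force: 30.0
```

```bash
python3 -c "
from h import *
b=np.array([.558,-.190,0])
pour(b+sy*.03+u*.27,-10)
pour(b+sy*.08+u*.30,0)
"
```

```text
go [ 95.1  -0.2 -50. ] rot [ -0.  -39.1  -0.1] alt [-60.1   0.  169.5] q [-0.75  0.64  1.31  0.72  1.67 -0.62] t 20.5
go [145.1  -0.3 -26.4] rot [ -0.  -49.1  -0.1] alt [-74.7   0.1 163.6] q [-0.75  0.64  1.31  0.72  1.67 -0.62] t 20.5
```

>>> {"api": "apply_moves", "payload": {
  "moves": [
    [50,0,-35,0,-10,0,50],
    [95,0,-50,0,-20,0,50],
    [95,0,-50,0,-30,0,50],
    [145,0,-26,0,-40,0,50],
    [145,0,-26,0,-49,0,50],
    [145,0,-26,0,-49,0,50]
  ]
}}

```text
time: 21.25
position: [0.5874, -0.0667, 0.3001]
orientation: [0.785, 0.62, 0.001, -0.001]
ft_force: [0.2, -0.2, -2.8]
width: 0.7
grip_force: 30.0
```

```bash
python3 -c "
from h import *
s,cs=shot('scene','s8.png')
cv2.imwrite('pics/s8.png',cv2.resize(cv2.imread('pics/s8.png')[70:250,90:330],None,fx=3.3,fy=3.3))
go([.4994,.1803,.0694]+jy*.180+jz*.06,-jy,jx)
"
```

```text
go [ 305.7 -143.2   61.9] rot [ -0.1 -45.2   0.1] alt [  69.2   -0.2 -166.1] q [-0.32  0.42  1.05  0.    1.67 -0.08] t 21.3
```

View pics/s8.png

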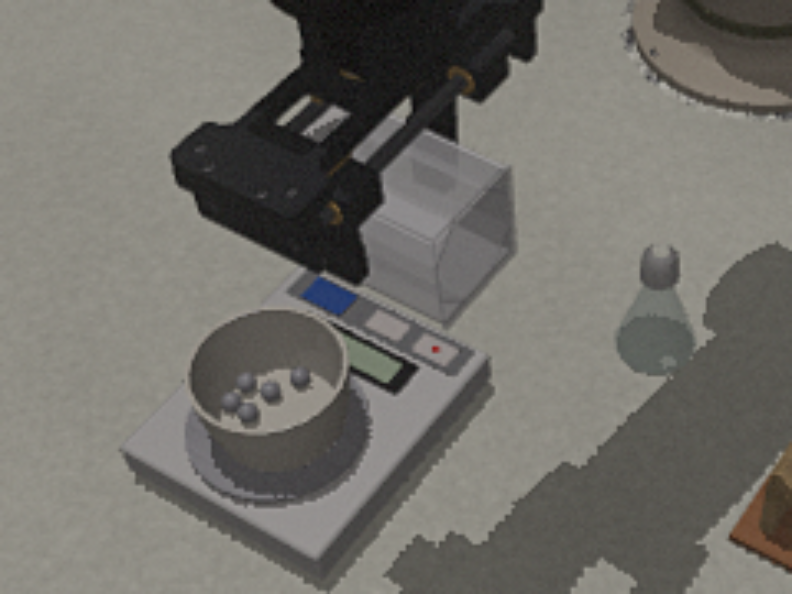

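All five balls lie in the bowl (display 230–300, 375–410) and the jar is empty. Returning the jar.

>>> {"api": "apply_moves", "payload": {
  "moves": [
    [55,-25,10,0,-5,0,50],
    [110,-52,20,0,-12,0,50],
    [165,-78,30,0,-20,0,50],
    [220,-103,40,0,-28,0,50],
    [270,-127,50,0,-36,0,50],
    [306,-143,60,0,-45,0,50],
    [306,-143,62,0,-45.2,0,50],
    [306,-143,62,0,-45.2,0,50]
  ]
}}

```text
time: 22.3
position: [0.5208, 0.2605, 0.2375]
orientation: [0.726, 0.571, -0.302, 0.235]
ft_force: [-0.2, -0.5, -2.3]
width: 0.704
grip_force: 30.0
```

```bash
python3 -c "
from h import *
H=np.array([.4994,.1803,.0694])
zz=Ro.from_quat([.7261,.5717,-.3002,.2362]).as_matrix()
for d in (.1,.02,0): go(H+jy*d+jz*.002,zz[:,2],zz[:,1])
"
```

```text
go [58.3 -1.7 77.6] rot [-0.2  0.2  0. ] alt [  -0.2   -0.4 -180. ] q [ 0.49  0.72  0.9  -0.63  2.03  0.59] t 22.3
go [ 58.4  -1.3 157.5] rot [-0.2  0.2  0. ] alt [  -0.2   -0.4 -180. ] q [ 0.49  0.72  0.9  -0.63  2.03  0.59] t 22.3
go [ 58.4  -1.2 177.5] rot [-0.2  0.2  0. ] alt [  -0.2   -0.4 -180. ] q [ 0.49  0.72  0.9  -0.63  2.03  0.59] t 22.3
```

>>> {"api": "apply_moves", "payload": {
  "moves": [
    [58,-1.3,40,-0.2,0.2,0,50],
    [58,-1.3,80,-0.2,0.2,0,50],
    [58,-1.3,120,-0.2,0.2,0,50],
    [58,-1.3,150,-0.2,0.2,0,50],
    [58,-1.3,165,-0.2,0.2,0,50],
    [58,-1.3,172,-0.2,0.2,0,50],
    [58,-1.3,172,-0.2,0.2,0,50]
  ]
}}

```text
time: 23.18
position: [0.5001, 0.1834, 0.0764]
orientation: [0.726, 0.572, -0.299, 0.237]
ft_force: [0.1, -0.1, -1.7]
width: 0.704
grip_force: 30.0
```

```bash
python3 -c "
from h import *
H=np.array([.4994,.1803,.0694])
zz=Ro.from_quat([.7261,.5717,-.3002,.2362]).as_matrix()
go(H,zz[:,2],zz[:,1]);print(read_state()['ft_force'])
"
```

```text
go [ 2.7 -0.   7.2] rot [ 0.2 -0.  -0. ] alt [ -0.   -0.2 180. ] q [ 0.4   0.78  1.29 -0.61  1.6   0.79] t 23.175
[ 0.0586 -0.1155 -1.7095]
```

>>> {"api": "apply_moves", "payload": {
  "moves": [
    [1,0,4,0,0,0,50],
    [1,0,7,0,0,0,50],
    [2,0,7,0,0,0,50],
    [2,0,7,0,0,0,50]
  ]
}}

```text
time: 23.68
position: [0.4989, 0.1803, 0.0695]
orientation: [0.726, 0.572, -0.3, 0.237]
ft_force: [0.0, 1.4, 1.4]
width: 0.699
grip_force: 30.0
```

Contact with the board; release slowly and retreat.

>>> {"api": "apply_moves", "payload": {
  "moves": [
    [2.5,0,7,0,0,0,66],
    [2.5,0,7,0,0,0,75],
    [2.5,0,7,0,0,0,88],
    [2.5,0,7,0,0,0,88],
    [2.5,0,7,0,0,0,88],
    [2.5,0,7,0,0,0,88],
    [2,0,-20,0,0,0,88],
    [2,0,-60,0,0,0,88],
    [2,0,-111,0,0,0,88],
    [2,0,-111,0,0,0,88]
  ]
}}

```text
time: 24.92
position: [0.5181, 0.2597, 0.1485]
orientation: [0.726, 0.573, -0.297, 0.238]
ft_force: [0.1, -0.6, -0.3]
width: 0.998
grip_force: 0.0
```

```bash
python3 -c "
from h import *
w,cw=shot('wrist','w9.png');print(read_state()['position'])
for n in ['dial_bar','jar']: print(n,[(q['point'],q['conf']) for q in pinpoint(n,w)[:3]])
print(proj(cw,J+jz*.121),proj(cw,J))
"
```

```text
[0.5174 0.2583 0.1468]
dial_bar [([283.3, 274.3], 0.76)]
jar [([143.8, 269.7], 0.95), ([208.7, 498.1], 0.55)]
[270.9346 285.3387] [270.4317 142.3625]
```

View pics/w9.png

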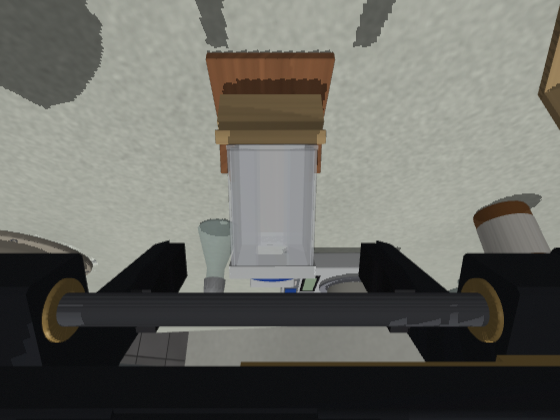

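The jar lies square in the stand (cols 229–316, bottom row 145, about 3 mm from the foot board at most), dial unchanged. Backing off and handing in.

>>> {"api": "apply_moves", "payload": {
  "moves": [
    [0,0,-50,0,0,0,88],
    [0,0,-80,0,0,0,88],
    [0,0,-80,0,0,0,88],
    [0,0,-80,0,0,0,88]
  ]
}}

```text
time: 25.58
position: [0.5301, 0.3114, 0.2015]
orientation: [0.725, 0.572, -0.301, 0.237]
ft_force: [0.1, 0.3, -0.1]
width: 0.999
grip_force: 0.0
```

```bash
python3 -c "
from h import *
print(finish_job())"
```

```text
the job is handed in; nothing more can be done
None
```

I handed the job in at about 26 s and got no verdict back: I held the tare key at about 7 N, turned the dial to its stop, saw all five balls in the bowl on the pan, and released the jar in its stand about 3 mm up from the foot board.

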